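# Lock the sliding spice caddy with its bar

## Task

Lock the wooden spice caddy for carrying: slide its two trays into line and thread the steel bar leftwards through all the eyes until its head is fully home against the outer bracket and its tip shows beyond the far cheek. Do not force the bar: if it stops short, the left tray's hidden eye is out of line, so shift that tray a little and try again. Leave the tin, the salt shaker and the garlic alone.

Things in the scene. Friction and masses are not known exactly. Their poses are not given: they have to be found in the camera images.
- caddy: Fixed wooden frame. Origin on the worktop under the bar axis, midway between the cheeks; +x away from the robot, +y left, along the bar's push. Eyes (13 mm holes) at x=0, z=55 mm, in uprights 78 mm high, 50 mm wide: outer bracket y -190 to -170, right cheek -67 to -55, left (far) cheek 55 to 67 mm. Base x -82 to 132 mm, 10 mm thick, with an arm to the bracket; side rails 32 mm high.
- tray_right (a joint): Slide of the right tray along caddy x, m, -0.03 to 0.03, + away from the robot; at 0 its eye (13 mm hole, 12 mm plate centred at caddy y = -27 mm) is on the bar axis. Moves with about 2 N, stays where left.
- tray_left (a joint): Same for the left tray, plate at y = +27 mm, 52 mm wide. Its eye is in an insert under the cover, set firmly (40 N) up to 9 mm either side of the tray's middle, not measured: the value in line is somewhere in -0.009 to 0.009, found by feel. The bar's taper draws an eye up to 3.5 mm out into line with a few newtons; further out, the tip stops at the plate.
- tray_right_tab (a point): Centre of the upright grip tab on the right white tray: 14 (caddy x) x 22 (y) x 34 mm, from 84 to 118 mm above the worktop, 14 mm nearer the robot than the tray's middle. Tray 140 x 48 mm, cover top at 84 mm over the eye plate, a spice jar fixed in its rear (118 mm high, its front 44 mm behind the tray's middle).
- tray_left_tab (a point): The same on the left tray (tab centre 54 mm to the left when the trays are level).
- bar_head (a point): Centre of the outer (right) face of the bar's head, a steel disc 30 mm across, 10 mm thick, on the bar axis about 54 mm up, to be pushed along caddy +y. The bar is loose, lies in the outer bracket and right cheek, head about 118 mm short of home. Bears up to 40 N. Home: head's inner face on the bracket, this point at caddy y = -200 mm.
- bar_tip (a point): Tip of the steel bar, 10 mm thick, 260 mm from the head's inner face, last 12 mm tapering to 5 mm. In caddy y: starts near -48 mm, meets the right tray's plate at -33, the left tray's at +21, the far cheek at +55; +70 mm when home.
- bar: The same bar; origin on its axis at the head's inner face, +y along the bar to the tip.
- salt_shaker_mid (a point): Middle of the salt shaker, 44 mm across, 90 mm high: a bystander.
- garlic_mid (a point): Middle of the garlic bulb, 42 mm across, 53 mm high: a bystander.
- small_tin_mid (a point): Middle of the small tin, 58 mm across, 72 mm high: a bystander.

How it is judged:
By the outcome, as a careful person would: the job done as asked, in the order asked, and still so for the second after the job is handed in, with the robot touching nothing.
It also fails if it takes over 72 s, if anything falls off the work surface, if the arm or the gripper's body presses on something with over 40 N, if the wrist force passes 120 N, or if a joint passes its speed limit or range.

## Robot

A 7-joint arm with a two-finger parallel gripper is mounted at the origin on a cart in front of the work surface, level with it; the furniture and walls round the work are solid. World frame = base frame: x ahead of the robot, y to its left, z up, the work surface at z = 0. Lengths are in m, angles in rad, forces in N, time in s.
With the tool pointing down it reaches from about 0.35 to 0.9 m from the base axis. Payload 8.1 kg.
Tool frame: the origin (TCP) lies midway between the tips of the shut fingers; the grasp point (between the pads) lies 19 mm behind it; z points along the fingers, y is the line along which they close (so a half turn about z gives the same grasp; the last joint's range is limited). The gripper opens to 92 mm and grips with 3 to 60 N. Pads are 19 mm wide; open, the fingers measure 130 mm over their backs; the gripper's body (75 mm by 190 mm) begins 47 mm behind the grasp point.
Start: joints at [1.164, 0.434, 0.025, 1.573, -0.012, 1.134, -0.075], TCP at [0.187, -0.596, 0.227] pointing down, gripper open.
Joint ranges: [-2.62, 2.62], [-0.44, 2.09], [-1.27, 1.32], [0.08, 2.57], [-1.32, 4.46], [0.12, 2], [-2.74, 2.74]. Speed limits (rad/s): [2.22, 2.22, 3.01, 3.01, 3.14, 3.14, 3.14].

## Interface

Orientations are given as a 3x3 rotation matrix whose columns are the frame's x, y, z axes.
In Python, from bench import r, vision gives the robot as it stands.
- The arm moves only by the tool drive_tool, never from a script. Its argument "increments" is a list of rows, each a list of 6 numbers: the shift along the tool's x, y, z in units of 0.4 m (1.0 is 0.4 m), then the turn, a rotation vector about the tool's x, y, z in units of 180 degrees (1.0 is 180 degrees). In form: [[tx, ty, tz, wx, wy, wz], ...]. A call has 1 to 10 rows; each row is the pose to reach, as a shift and turn from the pose commanded when the call began, along the tool's axes at that moment, turning the shorter way round; what a row does not reach only later rows make up. A row lasts 1/10 s, in which the tool goes at most 50 mm and 8.59 degrees, less where a joint would pass 70% of its speed; a pose out of reach is approached as far as the arm can. A call with a number of a shift or a turn outside -1 to 1 is refused whole. A call with a gripper value outside its range is refused whole. "hand" is the gripper command: -1 is fully open, 1 is shut, values between are in proportion, set as the call begins (left out, the last holds). The fingers move at their own pace and stop on an object; "squeeze" is the grip in N (left out, the last holds). Time passes only in rows, so rows that repeat a pose let the fingers close. It gives the time, the measured TCP pose, the force, the opening and the grip force at its end, in the units of the state.
- r.get_state(): the state, without advancing time (a new reading comes with each control period).
- vision.camera(name): name is "scene" or "side" or "wrist"; returns the picture (420x560x3 uint8, red, green, blue); there is no depth.
- vision.camera_params(name): a dict with "K" (3x3 intrinsics, pixels), "extrinsics" (4x4, takes a point from camera to world coordinates). Camera axes: x right, y up, looking along -z (the intrinsics and any distortion apply to the point x, -y, -z); pixel columns grow to the right and rows downward; lengths in m; the calibration is good to about 2 mm. The wrist camera is an equidistant fisheye: a pixel r from the principal point sees the ray r / f radians off the axis. A picture is of the moment at which its call begins: read the wrist's pose just before it. camera_params takes no time and is no camera call; for the wrist camera it gives the pose at the moment of the call.
- r.sign_off(): hands the job in; it is judged then, once.
The state is a dict: "t": time; "joints": joint angles; "joint_velocities": joint speeds; "joint_torque": joint torques, N m; "eef_pos": TCP position; "tcp_rot": TCP orientation; "force": force on the tool from outside, world axes, zero at the start; "wrist_torque": the same for the moment, N m; "grip_width": finger opening in m; "finger_force": force on a finger pad.
Only numpy, scipy, OpenCV 4.12 (cv2) and the standard library are available. Lean on these libraries where they do the work, as an engineer would, in place of code of your own. Each camera call takes 0.05 s, during which the arm holds its last target. There are 200 camera calls.

## Working session

There is one attempt and no reset: what is moved stays moved. The work goes in short steps, Python scripts to look and compute and a tool call to move; the robot and the scene stay as the last step left them, time stands still between calls to the robot, and variables do not carry over. Pictures are saved under pics/ and viewed, at most 10 in all, crops included, and the job is handed in when it is done.

Besides the shell and the picture viewer there is one more tool, called after "Emit:" as name(argument=value, ...) on one line, values as JSON. drive_tool: Moves the arm, as the interface text tells. Its arguments: {"type":"object","properties":{"increments":{"type":"array"},"hand":{"type":"number"},"squeeze":{"type":"number"}},"required":["increments"]}

```bash
mkdir -p pics; ls
python3 - <<'E'
from bench import r, vision
import cv2, numpy as np
np.set_printoptions(precision=4,suppress=True)
for n in ["scene","side"]:
    cv2.imwrite(f"pics/{n}0.png",vision.camera(n)[:,:,::-1])
    p=vision.camera_params(n); print(n,{k:(v if not hasattr(v,'tolist') else np.array(v)) for k,v in p.items()})
s=r.get_state(); print(s)
E
```

```text
pics
scene {'K': array([[489.1411,   0.    , 275.6889],
       [  0.    , 489.1411, 209.2834],
       [  0.    ,   0.    ,   1.    ]]), 'extrinsics': array([[-0.8531,  0.3853, -0.3517,  0.1567],
       [-0.5217, -0.6328,  0.5723,  0.8493],
       [-0.002 ,  0.6717,  0.7408,  1.0322],
       [ 0.    ,  0.    ,  0.    ,  1.    ]])}
side {'K': array([[385.5697,   0.    , 281.6055],
       [  0.    , 385.5697, 204.9122],
       [  0.    ,   0.    ,   1.    ]]), 'extrinsics': array([[ 0.9672,  0.1185, -0.2247,  0.3846],
       [-0.254 ,  0.4666, -0.8472, -0.7112],
       [ 0.0045,  0.8765,  0.4814,  0.5514],
       [ 0.    ,  0.    ,  0.    ,  1.    ]])}
{'t': 0.1, 'joints': array([ 1.1644,  0.4352,  0.025 ,  1.574 , -0.0116,  1.134 , -0.0751]), 'joint_velocities': array([ 0.0007, -0.0019, -0.    , -0.0021,  0.0007, -0.0006,  0.0009]), 'joint_torque': array([  0.0027, -66.9123,   0.9879, -31.5145,  -0.0605,   0.0375,
         0.    ]), 'eef_pos': array([ 0.1868, -0.596 ,  0.226 ]), 'tcp_rot': array([[ 0.9542,  0.299 , -0.0006],
       [ 0.299 , -0.9542,  0.0013],
       [-0.0001, -0.0014, -1.    ]]), 'force': array([ 0.5313, -0.6799, -0.2238]), 'wrist_torque': array([-0.0144, -0.031 ,  0.0535]), 'finger_force': 0.0, 'grip_width': 0.09170016399946085}
```

View pics/scene0.png

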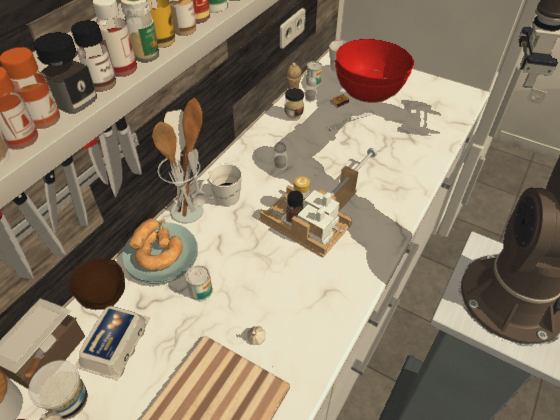

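View pics/side0.png

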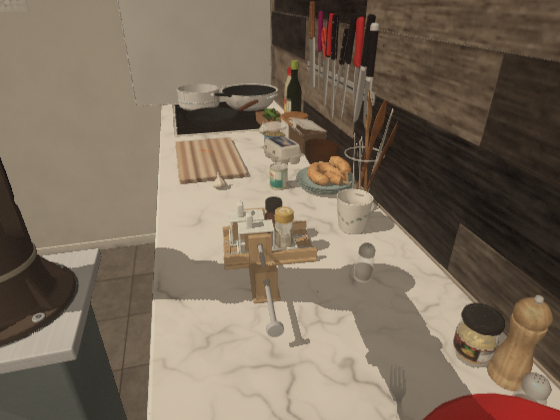

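The caddy shows at scene (260–380, 145–250) and side (220–315, 200–335). Salt shaker, tin and garlic are clear of it. I'll enlarge both.

Run:
```python
import cv2
a=cv2.imread("pics/scene0.png")[140:260,250:390]; cv2.imwrite("pics/sc.png",cv2.resize(a,None,fx=5,fy=5,interpolation=cv2.INTER_CUBIC))
a=cv2.imread("pics/side0.png")[190:340,210:330]; cv2.imwrite("pics/si.png",cv2.resize(a,None,fx=4,fy=4,interpolation=cv2.INTER_CUBIC))
```

```text
(no output)
```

View pics/sc.png

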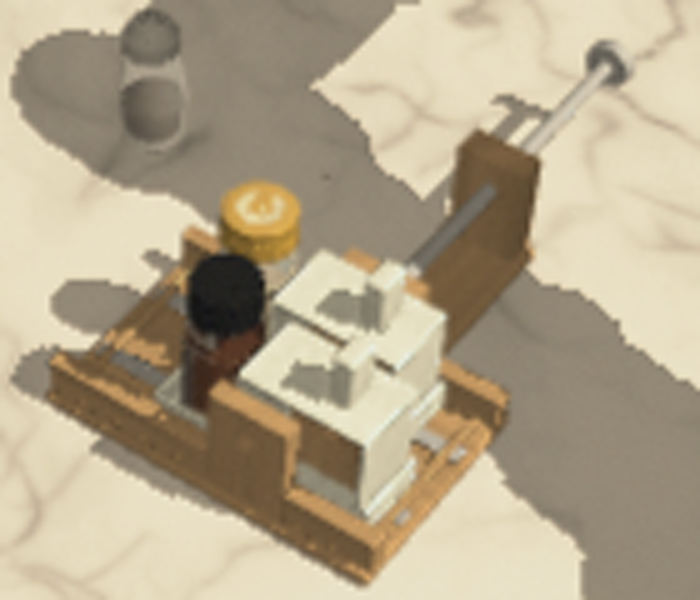

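View pics/si.png

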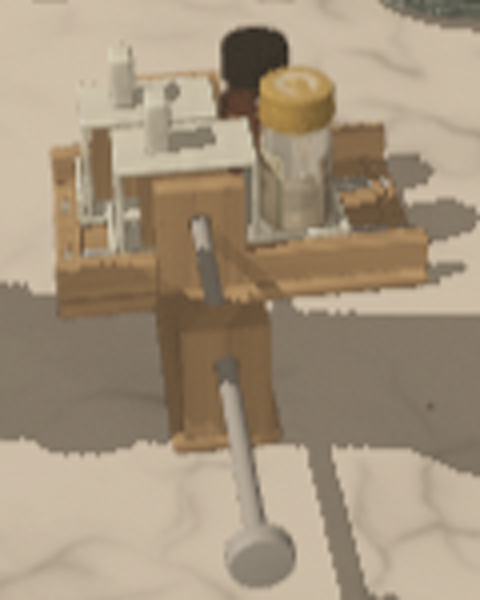

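Head face: side ≈(275.5,330), scene ≈(372,152). Tab tops: scene (328,194) right and (321,210) left, side (249,213) right and (240,202) left. The trays are visibly not level. Next is a fit of the known geometry.

```bash
cat > fit.py <<'E'
import numpy as np
from scipy.optimize import least_squares
from bench import vision
np.set_printoptions(precision=4,suppress=True)
P={n:vision.camera_params(n) for n in("scene","side")}
def proj(n,w):
    E=np.array(P[n]["extrinsics"]);K=np.array(P[n]["K"]);c=E[:3,:3].T@(w-E[:3,3])
    u=K@np.array([c[0],-c[1],-c[2]]);return u[:2]/u[2]
sc=lambda u,v:(250+u/5,140+v/5); si=lambda u,v:(210+u/4,190+v/4)
# params: cx,cy,yaw, b, sr, sl, hy
pts=[("scene",sc(212,388),lambda p:(.025,.067,.078)),("scene",sc(291,440),lambda p:(-.025,.067,.078)),
("scene",sc(370,582),lambda p:(-.082,p[3],0)),("scene",sc(50,355),lambda p:(.132,p[3],.032)),
("scene",sc(478,131),lambda p:(.025,-.19,.078)),("scene",sc(540,156),lambda p:(-.025,-.19,.078)),
("scene",sc(388,272),lambda p:(p[4]-.014,-.027,.118)),("scene",sc(357,350),lambda p:(p[5]-.014,.027,.118)),
("side",si(157,92),lambda p:(p[4]-.014,-.027,.118)),("side",si(121,46),lambda p:(p[5]-.014,.027,.118)),
("side",si(153,180),lambda p:(-.025,-.067,.078)),("side",si(243,180),lambda p:(.025,-.067,.078)),
("side",si(173,448),lambda p:(-.025,-.19,0)),("side",si(281,440),lambda p:(.025,-.19,0)),
("side",si(58,315),lambda p:(-.082,-p[3],0)),("side",si(428,292),lambda p:(.132,-p[3],0)),
("side",si(259,561),lambda p:(0,p[6],.054)),("scene",sc(605,64),lambda p:(0,p[6]+.010,.054))]
def W(p,q): c,s=np.cos(p[2]),np.sin(p[2]);return np.array([p[0]+c*q[0]-s*q[1],p[1]+s*q[0]+c*q[1],q[2]])
def res(p): return np.concatenate([proj(n,W(p,f(p)))-uv for n,uv,f in pts])
if __name__=="__main__":
    f=least_squares(res,[.45,-.1,0,.067,0,0,-.318],loss="soft_l1",x_scale=[.01]*7)
    p=f.x;print(p,np.rad2deg(p[2]));print(res(p).reshape(-1,2))
    for nm,q in dict(tabR=(p[4]-.014,-.027,.1),tabL=(p[5]-.014,.027,.1),head=(0,p[6],.054)).items():print(nm,W(p,q))
    np.save("p.npy",p)
    # bystander bases roughly, ray at z
E
python3 fit.py
```

```text
[ 0.5269  0.0552 -0.1039  0.0656 -0.005  -0.0224 -0.3147] -5.954288715135528
[[-1.3654  0.9955]
 [-1.3153 -0.4377]
 [-0.2968  0.1253]
 [-0.4419  0.519 ]
 [-1.6418 -1.3217]
 [ 1.0219  0.9624]
 [-1.1217  0.0768]
 [-0.977  -0.2273]
 [-0.5354  0.6371]
 [-0.7125  1.3041]
 [-0.1567  3.6021]
 [-0.0962  1.7685]
 [ 0.9768  2.4357]
 [-1.5355  1.8729]
 [-0.1855  0.1005]
 [-1.0322 -2.5038]
 [ 0.1007  0.3983]
 [-0.4486  0.7632]]
tabR [0.5052 0.0304 0.1   ]
tabL [0.4935 0.0859 0.1   ]
head [ 0.4943 -0.2578  0.054 ]
```

```bash
cat > go.py <<'E'
import numpy as np
from scipy.spatial.transform import Rotation as R
from bench import r
np.set_printoptions(precision=4,suppress=True)
p=np.load("p.npy"); YAW=p[2]
def W(x,y,z): c,s=np.cos(YAW),np.sin(YAW);return np.array([p[0]+c*x-s*y,p[1]+s*x+c*y,z])
def C(w): c,s=np.cos(YAW),np.sin(YAW);d=np.array(w[:2])-p[:2];return np.array([c*d[0]+s*d[1],-s*d[0]+c*d[1],w[2]])
def inc(target):  # caddy coords, tool y along caddy x, z down
    s=r.get_state();Rc=s["tcp_rot"];c,sn=np.cos(YAW),np.sin(YAW)
    y=np.array([c,sn,0]);z=np.array([0,0,-1.]);Rt=np.column_stack([np.cross(y,z),y,z])
    d=Rc.T@(W(*target)-s["eef_pos"])/.4;w=R.from_matrix(Rc.T@Rt).as_rotvec()/np.pi
    print("inc",np.r_[d,w],"caddy tcp",C(s["eef_pos"]),"F",s["force"],"t",s["t"],"w",s["grip_width"],s["finger_force"])
E
python3 -c "
from go import *
inc((-.02,0,.24)); print(W(0,1,0)-W(0,0,0))"
```

```text
inc [ 1.2523 -1.3191 -0.0333 -0.0004 -0.0002 -0.3703] caddy tcp [-0.2707 -0.683   0.226 ] F [ 0.5313 -0.6799 -0.2238] t 0.1 w 0.09170016399946085 0.0
[0.1037 0.9946 0.    ]
```

Emit:
drive_tool(increments=[[0.63,-0.66,-0.03,0,0,-0.19],[0.63,-0.66,-0.03,0,0,-0.19],[0.63,-0.66,-0.03,0,0,-0.19],[0.63,-0.66,-0.03,0,0,-0.19],[0.63,-0.66,-0.03,0,0,-0.19],[0.63,-0.66,-0.03,0,0,-0.19],[0.63,-0.66,-0.03,0,0,-0.19],[0.63,-0.66,-0.03,0,0,-0.19],[0.63,-0.66,-0.03,0,0,-0.19]], hand=-1, squeeze=15)

```text
t: 1.0
eef_pos: [0.3496, -0.2664, 0.2389]
tcp_rot: [[0.617, 0.787, 0.0], [0.787, -0.617, 0.0], [0.0, 0.0, -1.0]]
force: [0.6, -0.0, -0.0]
grip_width: 0.0917
finger_force: 0.0
```

```bash
python3 -c "
from go import *
inc((-.02,0,.24))"
```

```text
inc [ 0.8797 -0.1898 -0.0025  0.0001 -0.0001 -0.1786] caddy tcp [-0.1429 -0.3383  0.2389] F [ 0.6013 -0.0275 -0.0218] t 1.0 w 0.09168436112224597 0.0
```

Emit:
drive_tool(increments=[[0.88,-0.19,0,0,0,-0.179],[0.88,-0.19,0,0,0,-0.179],[0.88,-0.19,0,0,0,-0.179],[0.88,-0.19,0,0,0,-0.179],[0.88,-0.19,0,0,0,-0.179],[0.88,-0.19,0,0,0,-0.179],[0.88,-0.19,0,0,0,-0.179],[0.88,-0.19,0,0,0,-0.179],[0.88,-0.19,0,0,0,-0.179],[0.88,-0.19,0,0,0,-0.179]], hand=0)

```text
t: 2.0
eef_pos: [0.5072, 0.0517, 0.2381]
tcp_rot: [[0.109, 0.994, -0.001], [0.994, -0.109, -0.001], [-0.001, -0.001, -1.0]]
force: [0.5, -0.4, -0.4]
grip_width: 0.046
finger_force: 0.0
```

```bash
python3 -c "
from go import *
from bench import vision
import cv2
P=vision.camera_params('wrist');print(P)
im=vision.camera('wrist');cv2.imwrite('pics/w0.png',cv2.resize(im[:,:,::-1],(800,600),interpolation=cv2.INTER_CUBIC))
inc((p[4]-.014,-.027,.15))"
```

```text
{'K': array([[325.1923,   0.    , 276.4906],
       [  0.    , 325.1923, 212.8026],
       [  0.    ,   0.    ,   1.    ]]), 'extrinsics': array([[ 0.994 ,  0.1041,  0.0328,  0.5156],
       [-0.1091,  0.9522,  0.2853,  0.1286],
       [-0.0015, -0.2872,  0.9579,  0.3967],
       [ 0.    ,  0.    ,  0.    ,  1.    ]])}
inc [-0.0523  0.0012  0.2208 -0.0003  0.0005 -0.0022] caddy tcp [-0.0193 -0.0059  0.2383] F [ 0.2838 -0.178  -1.2254] t 2.05 w 0.04594923276576028 0.0
```

View pics/w0.png

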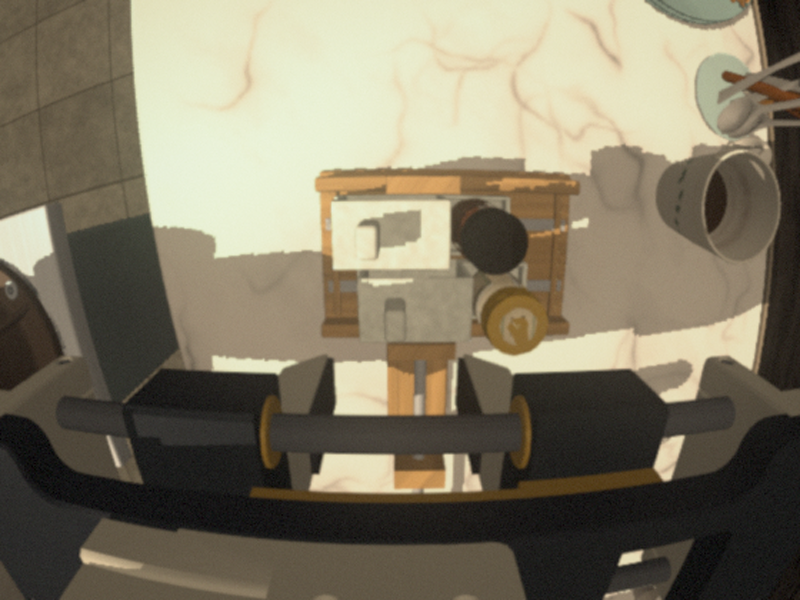

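```bash
cat > wr.py <<'E'
import numpy as np
def ray(P,u,v):
    K=P["K"];E=P["extrinsics"];d=np.array([u-K[0,2],v-K[1,2]]);rr=np.hypot(*d);th=rr/K[0,0]
    c=np.array([np.sin(th)*d[0]/rr,-np.sin(th)*d[1]/rr,-np.cos(th)]);return E[:3,3],E[:3,:3]@c
def at(P,u,v,z): o,d=ray(P,u,v);return o+d*(z-o[2])/d[2]
E
python3 -c "
from go import *
from wr import at
from bench import vision
P=vision.camera_params('wrist')
for n,u,v,z in [('tabL top',368,228,.118),('tabR top',396,303,.118),('coverL l',333,235,.084),('coverL r',450,235,.084),('coverR l',360,310,.084),('coverR r',472,310,.084),('bar',419.5,380,.055),('cheekR l top',387,345,.078),('cheekR r top',456,345,.078),('base front l',322,333,.032),('base rear l',568,328,.032),('baseL front',317,180,.032),('baseL rear',578,184,.032)]:
  print(n,C(at(P,u*.7,v*.7,z)))
"
```

```text
tabL top [-0.0357  0.0358  0.118 ]
tabR top [-0.0191 -0.0115  0.118 ]
coverL l [-0.0618  0.027   0.084 ]
coverL r [0.018  0.0264 0.084 ]
coverR l [-0.0446 -0.0267  0.084 ]
coverR r [ 0.035  -0.0272  0.084 ]
bar [-0.0003 -0.096   0.055 ]
cheekR l top [-0.0259 -0.0558  0.078 ]
cheekR r top [ 0.0253 -0.0562  0.078 ]
base front l [-0.0817 -0.0632  0.032 ]
base rear l [ 0.1312 -0.0608  0.032 ]
baseL front [-0.0804  0.0638  0.032 ]
baseL rear [0.1303 0.0635 0.032 ]
```

The wrist view confirms the fit to about 1 mm, with the right tray at −5 mm and the left at −22 mm. I'll grasp the right tab.

Emit:
drive_tool(increments=[[-0.052,0.001,0.1,0,0,-0.002],[-0.052,0.001,0.2,0,0,-0.002],[-0.052,0.001,0.27,0,0,-0.002],[-0.052,0.001,0.32,0,0,-0.002],[-0.052,0.001,0.345,0,0,-0.002],[-0.052,0.001,0.36,0,0,-0.002],[-0.052,0.001,0.36,0,0,-0.002],[-0.052,0.001,0.36,0,0,-0.002]])

```text
t: 2.85
eef_pos: [0.5063, 0.033, 0.0956]
tcp_rot: [[0.102, 0.995, 0.001], [0.995, -0.102, -0.0], [0.0, 0.001, -1.0]]
force: [0.2, 0.4, -0.5]
grip_width: 0.0462
finger_force: 0.0
```

```bash
python3 -c "
from go import *
inc((-.014,-.027,.094))"
```

```text
inc [-0.0069  0.0105  0.0041  0.0005 -0.      0.0006] caddy tcp [-0.0182 -0.0243  0.0956] F [ 0.2489  0.3956 -0.5441] t 2.85 w 0.04615353232819624 0.0
```

Close on the tab, then slide by +4 mm.

Emit:
drive_tool(increments=[[-0.007,0,0.004,0,0,0],[-0.007,0,0.004,0,0,0],[-0.007,0,0.004,0,0,0],[-0.007,0,0.004,0,0,0],[-0.007,0,0.004,0,0,0],[-0.007,0,0.004,0,0,0]], hand=1, squeeze=12)

```text
t: 3.45
eef_pos: [0.5053, 0.0305, 0.0932]
tcp_rot: [[0.101, 0.995, -0.0], [0.995, -0.101, -0.0], [-0.0, -0.0, -1.0]]
force: [-1.7, -0.5, 2.8]
grip_width: 0.0141
finger_force: 12.0
```

```bash
python3 -c "
from go import *
inc((-.014,-.027,.094))"
```

```text
inc [-0.0006  0.0123 -0.0019 -0.      0.      0.0008] caddy tcp [-0.0189 -0.0268  0.0932] F [-1.7033 -0.5211  2.7535] t 3.45 w 0.014090757608903283 12.000430673360825
```

Emit:
drive_tool(increments=[[0,0.006,-0.002,0,0,0],[0,0.0125,-0.002,0,0,0],[0,0.0125,-0.002,0,0,0],[0,0.0125,-0.002,0,0,0],[0,0.0125,-0.002,0,0,0]])

```text
t: 3.95
eef_pos: [0.5101, 0.03, 0.0933]
tcp_rot: [[0.101, 0.995, -0.001], [0.995, -0.101, 0.0], [0.0, -0.001, -1.0]]
force: [2.1, 2.2, -17.3]
grip_width: 0.0138
finger_force: 12.0
```

```bash
python3 -c "
from go import *
inc((-.014,-.027,.094))"
```

```text
inc [-0.0004  0.0002 -0.0018 -0.0002 -0.0001  0.0008] caddy tcp [-0.0141 -0.0268  0.0933] F [  2.1025   2.2355 -17.2891] t 3.95 w 0.013844614710479822 11.995367556810379
```

Right tray is at zero. Release, rise and go to the left tab.

Emit:
drive_tool(increments=[[0,0,0,0,0,0],[0,0,0,0,0,0],[0,0,0,0,0,0],[0,0,0,0,0,0]], hand=0)

```text
t: 4.35
eef_pos: [0.5109, 0.0299, 0.0945]
tcp_rot: [[0.101, 0.995, 0.001], [0.995, -0.101, -0.0], [-0.0, 0.001, -1.0]]
force: [0.8, -1.0, -0.4]
grip_width: 0.0413
finger_force: 0.0
```

Emit:
drive_tool(increments=[[0,0,-0.08,0,0,0],[0,0,-0.12,0,0,0],[0.067,-0.027,-0.12,0,0,0],[0.135,-0.054,-0.12,0,0,0],[0.135,-0.054,-0.12,0,0,0],[0.135,-0.054,-0.07,0,0,0],[0.135,-0.054,-0.02,0,0,0],[0.135,-0.054,-0.002,0,0,0],[0.135,-0.054,-0.002,0,0,0]])

```text
t: 5.25
eef_pos: [0.4939, 0.0853, 0.094]
tcp_rot: [[0.102, 0.995, -0.002], [0.995, -0.102, -0.0], [-0.001, -0.002, -1.0]]
force: [-0.8, -0.1, 0.0]
grip_width: 0.0461
finger_force: 0.0
```

```bash
python3 -c "
from go import *
inc((-.0357,.027,.094))"
```

```text
inc [ 0.0012  0.0007  0.0001 -0.0006  0.0002  0.0007] caddy tcp [-0.036   0.0265  0.094 ] F [-0.8357 -0.119   0.0322] t 5.25 w 0.04614191762627462 0.0
```

Emit:
drive_tool(increments=[[0,0,0,0,0,0],[0,0,0,0,0,0],[0,0,0,0,0,0],[0,0,0,0,0,0],[0,0,0,0,0,0],[0,0.018,0,0,0,0],[0,0.036,0,0,0,0],[0,0.0545,0,0,0,0],[0,0.0545,0,0,0,0],[0,0.0545,0,0,0,0]], hand=1)

```text
t: 6.25
eef_pos: [0.5173, 0.0835, 0.095]
tcp_rot: [[0.102, 0.995, 0.002], [0.995, -0.102, 0.0], [0.0, 0.002, -1.0]]
force: [2.5, -1.4, 4.6]
grip_width: 0.0137
finger_force: 12.0
```

```bash
python3 -c "
from go import *
inc((-.014,.027,.094))"
```

```text
inc [-0.0004 -0.0037  0.0026  0.0006 -0.0001  0.0006] caddy tcp [-0.0125  0.0272  0.095 ] F [ 2.5375 -1.4484  4.6223] t 6.25 w 0.013735608896702261 12.00421616435051
```

Emit:
drive_tool(increments=[[0,-0.003,0,0,0,0],[0,-0.003,0,0,0,0]])

```text
t: 6.45
eef_pos: [0.5152, 0.0837, 0.095]
tcp_rot: [[0.101, 0.995, 0.001], [0.995, -0.101, -0.0], [0.0, 0.001, -1.0]]
force: [2.1, -1.5, 5.6]
grip_width: 0.0139
finger_force: 12.0
```

```bash
python3 -c "
from go import *
inc((-.014,.027,.094))"
```

```text
inc [-0.0002  0.0016  0.0026  0.0003 -0.      0.0007] caddy tcp [-0.0146  0.0271  0.095 ] F [ 2.0913 -1.4606  5.6344] t 6.45 w 0.013915315094517986 12.001672983169556
```

Emit:
drive_tool(increments=[[0,0,0,0,0,0],[0,0,0,0,0,0],[0,0,0,0,0,0],[0,0,-0.1,0,0,0],[0,0,-0.2,0,0,0],[0,0,-0.2,0,0,0]], hand=0)

```text
t: 7.05
eef_pos: [0.5173, 0.0851, 0.1793]
tcp_rot: [[0.101, 0.995, 0.007], [0.995, -0.101, 0.002], [0.002, 0.007, -1.0]]
force: [0.2, 0.5, 0.5]
grip_width: 0.0457
finger_force: 0.0
```

```bash
python3 -c "
from go import *
inc((0,-.35,.17))"
```

```text
inc [-0.947   0.0289  0.0213  0.0022 -0.0007  0.0009] caddy tcp [-0.0127  0.0287  0.1793] F [0.178  0.5036 0.4764] t 7.05 w 0.045714093084286096 0.0
```

Emit:
drive_tool(increments=[[-0.947,0.028,0.0,0,0,0.001],[-0.947,0.028,0.0,0,0,0.001],[-0.947,0.028,0.0,0,0,0.001],[-0.947,0.028,0.0,0,0,0.001],[-0.947,0.028,0.0,0,0,0.001],[-0.947,0.028,0.0,0,0,0.001],[-0.947,0.028,0.0,0,0,0.001],[-0.947,0.028,0.0,0,0,0.001],[-0.947,0.028,0.0,0,0,0.001],[-0.947,0.028,0.0,0,0,0.001]], hand=1)

```text
t: 8.05
eef_pos: [0.4871, -0.2942, 0.174]
tcp_rot: [[0.106, 0.994, -0.001], [0.994, -0.106, 0.001], [0.001, -0.001, -1.0]]
force: [0.1, 1.5, 0.1]
grip_width: 0.0005
finger_force: 0.0
```

```bash
python3 -c "
from go import *
from wr import at
from bench import vision
import cv2
P=vision.camera_params('wrist')
im=vision.camera('wrist');cv2.imwrite('pics/w1.png',cv2.resize(im[:,:,::-1],(800,600),interpolation=cv2.INTER_CUBIC))
np.savez('w1.npz',K=P['K'],extrinsics=P['extrinsics'])
inc((0,-.35,.046))"
```

```text
inc [ 0.0007  0.0079  0.3205 -0.0002 -0.0004  0.    ] caddy tcp [-0.0031 -0.3504  0.1742] F [ 0.3558  0.4243 -0.0001] t 8.1 w 0.00017305897149146558 0.0
```

View pics/w1.png

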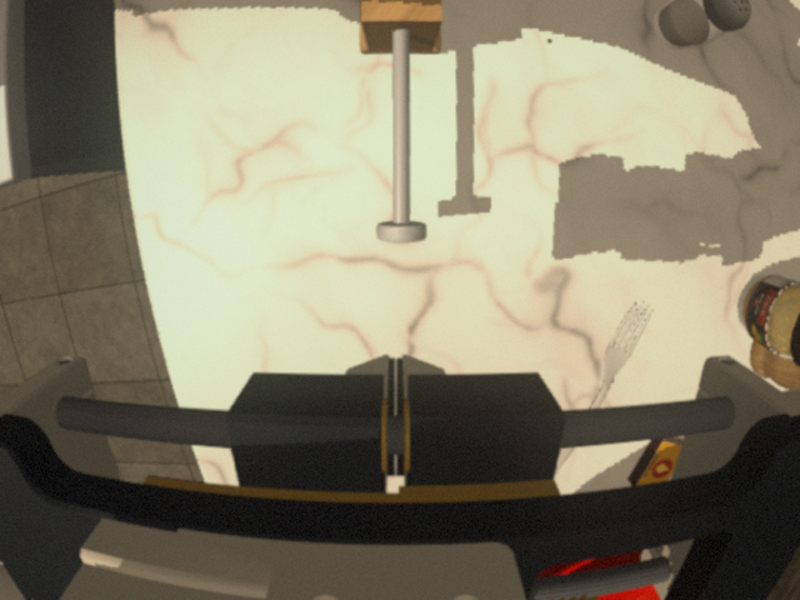

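```bash
python3 -c "
from go import *
from wr import at
P=dict(np.load('w1.npz'))
for n,u,v,z in [('headtop',401,238,.069),('headmid',401,240,.055),('l',377,236,.054),('r',426,236,.054),('jar',745,290,.08),('bar',401,100,.055)]: print(n,C(at(P,u*.7,v*.7,z)))
"
```

```text
headtop [-0.0002 -0.3137  0.069 ]
headmid [-0.0001 -0.317   0.055 ]
l [-0.0146 -0.3147  0.054 ]
r [ 0.015  -0.3147  0.054 ]
jar [ 0.2407 -0.3399  0.08  ]
bar [-0.     -0.2327  0.055 ]
```

Head face is at caddy (0, −0.316), as expected. Descend behind it.

Emit:
drive_tool(increments=[[0,0.008,0.12,0,0,0],[0,0.008,0.22,0,0,0],[0,0.008,0.33,0,0,0],[0,0.008,0.33,0,0,0],[0,0.008,0.33,0,0,0],[0.03,0.008,0.33,0,0,0],[0.05,0.008,0.33,0,0,0],[0.05,0.008,0.33,0,0,0]])

```text
t: 8.9
eef_pos: [0.4944, -0.2727, 0.0446]
tcp_rot: [[0.102, 0.995, 0.003], [0.995, -0.102, -0.0], [-0.0, 0.003, -1.0]]
force: [-0.3, -0.2, -0.1]
grip_width: 0.0004
finger_force: 0.0
```

```bash
python3 -c "
from go import *
inc((0,-.275,.042))"
```

```text
inc [ 0.1363 -0.004   0.0064  0.0009  0.      0.0006] caddy tcp [ 0.0017 -0.3295  0.0446] F [-0.3341 -0.1571 -0.1342] t 8.9 w 0.0004337126140671299 0.0
```

Emit:
drive_tool(increments=[[0.008,-0.004,0.004,0,0,0],[0.016,-0.004,0.004,0,0,0],[0.024,-0.004,0.004,0,0,0],[0.032,-0.004,0.004,0,0,0],[0.038,-0.004,0.004,0,0,0],[0.044,-0.004,0.004,0,0,0],[0.05,-0.004,0.004,0,0,0],[0.055,-0.004,0.004,0,0,0]])

```text
t: 9.7
eef_pos: [0.4936, -0.2525, 0.0411]
tcp_rot: [[0.105, 0.995, -0.0], [0.995, -0.105, -0.0], [-0.0, 0.0, -1.0]]
force: [0.6, -0.8, 1.1]
grip_width: 0.0003
finger_force: 0.5
```

```bash
python3 -c "
from go import *
inc((0,-.265,.042))"
```

```text
inc [ 0.1113  0.0029 -0.0022  0.      0.     -0.0003] caddy tcp [-0.0012 -0.3095  0.0411] F [ 0.5935 -0.7565  1.0853] t 9.7 w 0.00030745449268538747 0.5159994028508663
```

Emit:
drive_tool(increments=[[0.01,0.002,0,0,0,0],[0.02,0.002,0,0,0,0],[0.03,0.002,0,0,0,0],[0.04,0.002,0,0,0,0],[0.05,0.002,0,0,0,0],[0.06,0.002,0,0,0,0],[0.07,0.002,0,0,0,0],[0.08,0.002,0,0,0,0],[0.09,0.002,0,0,0,0],[0.1,0.002,0,0,0,0]])

```text
t: 10.7
eef_pos: [0.4986, -0.2126, 0.0411]
tcp_rot: [[0.105, 0.995, 0.0], [0.995, -0.105, -0.0], [-0.0, 0.0, -1.0]]
force: [-0.0, -0.5, 0.5]
grip_width: 0.0009
finger_force: 0.5
```

```bash
python3 -c "
from go import *
inc((0,-.25,.042))"
```

```text
inc [ 0.0483  0.0009 -0.0022  0.      0.     -0.0003] caddy tcp [-0.0004 -0.2693  0.0411] F [-0.0213 -0.4804  0.5235] t 10.7 w 0.0009218086155226546 0.46656640246510506
```

Emit:
drive_tool(increments=[[0.006,0.001,0,0,0,0],[0.012,0.001,0,0,0,0],[0.018,0.001,0,0,0,0],[0.024,0.001,0,0,0,0],[0.028,0.001,0,0,0,0],[0.032,0.001,0,0,0,0],[0.032,0.001,0,0,0,0]])

```text
t: 11.4
eef_pos: [0.4999, -0.2025, 0.0412]
tcp_rot: [[0.106, 0.994, -0.0], [0.994, -0.106, -0.003], [-0.003, -0.0, -1.0]]
force: [-1.8, -6.9, -0.3]
grip_width: 0.0004
finger_force: 3.9
```

Emit:
drive_tool(increments=[[0.003,0,0,0,0,0],[0.006,0,0,0,0,0],[0.006,0,0,0,0,0]])

```text
t: 11.7
eef_pos: [0.4998, -0.2022, 0.0412]
tcp_rot: [[0.108, 0.994, -0.001], [0.994, -0.108, -0.005], [-0.005, -0.0, -1.0]]
force: [-1.1, -14.3, -0.2]
grip_width: 0.0003
finger_force: 6.9
```

```bash
python3 -c "
from go import *
inc((0,-.25,.042))"
```

```text
inc [ 0.022   0.0006 -0.002  -0.0001  0.0015 -0.0013] caddy tcp [-0.0003 -0.2588  0.0412] F [ -1.0934 -14.2917  -0.1589] t 11.7 w 0.0003410177037074015 6.9180114939808846
```

The bar stops at the left plate, at TCP −0.259, as predicted. Back off, rise and shift the left tray to about +6 mm.

Emit:
drive_tool(increments=[[-0.02,0,0,0,0,0],[-0.04,0,0,0,0,0],[-0.04,0,-0.1,0,0,0],[-0.04,0,-0.22,0,0,0],[-0.04,0,-0.33,0,0,0],[-0.04,0,-0.33,0,0,0]])

```text
t: 12.3
eef_pos: [0.5025, -0.2141, 0.1791]
tcp_rot: [[0.104, 0.995, 0.009], [0.995, -0.104, -0.003], [-0.002, 0.01, -1.0]]
force: [0.3, 0.3, -0.3]
grip_width: 0.0001
finger_force: 0.0
```

```bash
python3 -c "
from go import *
inc((-.0146,.027,.17))"
```

```text
inc [ 0.7436 -0.0462  0.021   0.0031  0.0006 -0.0001] caddy tcp [ 0.0037 -0.2704  0.1791] F [ 0.3214  0.3181 -0.2538] t 12.3 w 0.00014497350569904087 0.0
```

Emit:
drive_tool(increments=[[0.74,-0.037,0,0,0,0],[0.74,-0.037,0,0,0,0],[0.74,-0.037,0,0,0,0],[0.74,-0.037,0,0,0,0],[0.74,-0.037,0,0,0,0],[0.74,-0.037,0,0,0,0],[0.74,-0.037,0,0,0,0],[0.74,-0.037,0,0,0,0],[0.74,-0.037,0,0,0,0]], hand=0)

```text
t: 13.2
eef_pos: [0.515, 0.0808, 0.1727]
tcp_rot: [[0.106, 0.994, -0.001], [0.994, -0.106, -0.001], [-0.001, -0.001, -1.0]]
force: [0.5, 0.0, -0.2]
grip_width: 0.0457
finger_force: 0.0
```

```bash
python3 -c "
from go import *
inc((-.0146,.027,.094))"
```

```text
inc [ 0.0072 -0.      0.1968 -0.0002  0.0003 -0.0006] caddy tcp [-0.0145  0.0242  0.1727] F [ 0.4932  0.002  -0.2161] t 13.2 w 0.045733866349673684 0.0
```

Emit:
drive_tool(increments=[[0.007,0,0.08,0,0,0],[0.007,0,0.15,0,0,0],[0.007,0,0.19,0,0,0],[0.007,0,0.196,0,0,0],[0.007,0,0.196,0,0,0]])

```text
t: 13.7
eef_pos: [0.5154, 0.0836, 0.0946]
tcp_rot: [[0.106, 0.994, -0.001], [0.994, -0.106, -0.0], [-0.0, -0.001, -1.0]]
force: [-0.3, -0.8, 0.4]
grip_width: 0.0459
finger_force: 0.0
```

Emit:
drive_tool(increments=[[0,0,0,0,0,0],[0,0,0,0,0,0],[0,0,0,0,0,0],[0,0,0,0,0,0],[0,0,0,0,0,0],[0,0,0,0,0,0]], hand=1)

```text
t: 14.3
eef_pos: [0.5155, 0.085, 0.095]
tcp_rot: [[0.104, 0.995, 0.0], [0.995, -0.104, -0.0], [-0.0, 0.0, -1.0]]
force: [-2.2, -0.6, 4.4]
grip_width: 0.014
finger_force: 12.0
```

```bash
python3 -c "
from go import *
inc((-.0078,.027,.094))"
```

```text
inc [-0.0035  0.0166  0.0026  0.0001  0.     -0.0002] caddy tcp [-0.0144  0.0284  0.095 ] F [-2.1933 -0.6482  4.4358] t 14.3 w 0.013990457836877045 11.99984461069107
```

Emit:
drive_tool(increments=[[0,0.008,0.002,0,0,0],[0,0.0165,0.002,0,0,0],[0,0.0165,0.002,0,0,0],[0,0.0165,0.002,0,0,0],[0,0.0165,0.002,0,0,0]])

```text
t: 14.8
eef_pos: [0.5233, 0.0842, 0.0949]
tcp_rot: [[0.105, 0.994, 0.003], [0.994, -0.105, -0.0], [0.0, 0.003, -1.0]]
force: [0.0, -1.9, 9.8]
grip_width: 0.0137
finger_force: 12.0
```

```bash
python3 -c "
from go import *
inc((-.0078,.027,.094))"
```

```text
inc [-0.0036 -0.003   0.0024  0.0008 -0.0001 -0.0003] caddy tcp [-0.0066  0.0284  0.0949] F [ 0.0457 -1.944   9.7583] t 14.8 w 0.0137021314659825 12.011349499225616
```

Emit:
drive_tool(increments=[[0,-0.0025,0,0,0,0],[0,-0.0025,0,0,0,0],[0,-0.0025,0,0,0,0]])

```text
t: 15.1
eef_pos: [0.5225, 0.0843, 0.095]
tcp_rot: [[0.105, 0.994, 0.003], [0.994, -0.105, -0.0], [0.0, 0.003, -1.0]]
force: [0.8, -1.5, 8.9]
grip_width: 0.0141
finger_force: 12.0
```

Emit:
drive_tool(increments=[[0,0,0,0,0,0],[0,0,0,0,0,0],[0,0,0,0,0,0],[0,0,-0.1,0,0,0],[0,0,-0.2,0,0,0],[0,0,-0.2,0,0,0]], hand=0)

```text
t: 15.7
eef_pos: [0.5236, 0.0857, 0.1785]
tcp_rot: [[0.104, 0.995, 0.007], [0.995, -0.104, 0.002], [0.002, 0.007, -1.0]]
force: [0.1, 0.4, -0.4]
grip_width: 0.0461
finger_force: 0.0
```

```bash
python3 -c "
from go import *
inc((0,-.28,.17))"
```

```text
inc [-0.775   0.0164  0.0195  0.0023 -0.0008 -0.0002] caddy tcp [-0.0065  0.03    0.1785] F [ 0.0729  0.4481 -0.4457] t 15.7 w 0.046147546534795594 0.0
```

Emit:
drive_tool(increments=[[-0.787,0.018,0,0,0,0],[-0.787,0.018,0,0,0,0],[-0.787,0.018,0,0,0,0],[-0.787,0.018,0,0,0,0],[-0.787,0.018,0,0,0,0],[-0.787,0.018,0,0,0,0],[-0.787,0.018,0,0,0,0],[-0.787,0.018,0,0,0,0],[-0.787,0.018,0,0,0,0]], hand=1)

```text
t: 16.6
eef_pos: [0.4951, -0.2283, 0.1734]
tcp_rot: [[0.104, 0.995, -0.001], [0.995, -0.104, 0.001], [0.001, -0.001, -1.0]]
force: [-0.3, 0.7, 0.7]
grip_width: 0.0005
finger_force: 0.0
```

```bash
python3 -c "
from go import *
inc((0,-.28,.042))"
```

```text
inc [ 0.013   0.0057  0.3285 -0.0002 -0.0003 -0.0001] caddy tcp [-0.0022 -0.2853  0.1734] F [-0.2551  0.7001  0.741 ] t 16.6 w 0.00048091696671509097 0.0
```

Emit:
drive_tool(increments=[[0,0.006,0.12,0,0,0],[0,0.006,0.22,0,0,0],[0,0.006,0.328,0,0,0],[0,0.006,0.328,0,0,0],[0,0.006,0.328,0,0,0],[0.02,0.006,0.328,0,0,0],[0.04,0.006,0.328,0,0,0],[0.05,0.006,0.328,0,0,0],[0.058,0.006,0.328,0,0,0],[0.064,0.006,0.328,0,0,0]])

```text
t: 17.6
eef_pos: [0.5006, -0.204, 0.0433]
tcp_rot: [[0.104, 0.995, 0.001], [0.995, -0.104, -0.0], [-0.0, 0.001, -1.0]]
force: [0.3, -0.5, -0.4]
grip_width: 0.0002
finger_force: 0.0
```

Emit:
drive_tool(increments=[[0.004,0,0,0,0,0],[0.008,0,0,0,0,0],[0.012,0,0,0,0,0],[0.012,0,0,0,0,0]])

```text
t: 18.0
eef_pos: [0.5007, -0.1994, 0.0427]
tcp_rot: [[0.104, 0.995, -0.0], [0.995, -0.104, 0.0], [0.0, -0.0, -1.0]]
force: [-0.4, -0.1, 0.2]
grip_width: 0.0006
finger_force: 0.0
```

```bash
python3 -c "
from go import *
inc((0,-.25,.042))"
```

```text
inc [ 0.0149 -0.001   0.0017 -0.     -0.     -0.0002] caddy tcp [ 0.0004 -0.256   0.0427] F [-0.3936 -0.135   0.1971] t 18.0 w 0.0006422396449393402 0.0036160846502752975
```

Emit:
drive_tool(increments=[[0.005,0,0,0,0,0],[0.01,0,0,0,0,0],[0.015,0,0,0,0,0],[0.02,0,0,0,0,0],[0.02,0,0,0,0,0]])

```text
t: 18.5
eef_pos: [0.5017, -0.191, 0.0427]
tcp_rot: [[0.104, 0.995, 0.0], [0.995, -0.104, 0.0], [0.0, 0.0, -1.0]]
force: [-0.2, -0.5, 0.6]
grip_width: 0.0006
finger_force: 0.0
```

Emit:
drive_tool(increments=[[0.006,0,0,0,0,0],[0.012,0,0,0,0,0],[0.018,0,0,0,0,0],[0.024,0,0,0,0,0],[0.03,0,0,0,0,0],[0.03,0,0,0,0,0]])

```text
t: 19.1
eef_pos: [0.503, -0.179, 0.0428]
tcp_rot: [[0.104, 0.995, 0.0], [0.995, -0.104, 0.0], [0.0, 0.0, -1.0]]
force: [-0.0, 0.5, 0.6]
grip_width: 0.0006
finger_force: 0.0
```

```bash
python3 -c "
from go import *
inc((0,-.2095,.042))"
```

```text
inc [ 0.0649 -0.0013  0.0019  0.     -0.0001 -0.    ] caddy tcp [ 0.0005 -0.2355  0.0428] F [-0.0395  0.5476  0.6316] t 19.1 w 0.0006027772362067748 0.0
```

Forces are suspiciously low, so I'll check.

```bash
python3 -c "
from bench import vision
import cv2,numpy as np
a=vision.camera('side')[170:350,190:340,::-1];b=vision.camera('scene')[140:260,250:390,::-1]
a=cv2.resize(a,(400,480),interpolation=cv2.INTER_CUBIC);b=cv2.resize(b,(400,343),interpolation=cv2.INTER_CUBIC);b=cv2.copyMakeBorder(b,0,137,0,0,0)
cv2.imwrite('pics/chk.png',np.hstack([a,b]))"
```

```text
(no output)
```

View pics/chk.png

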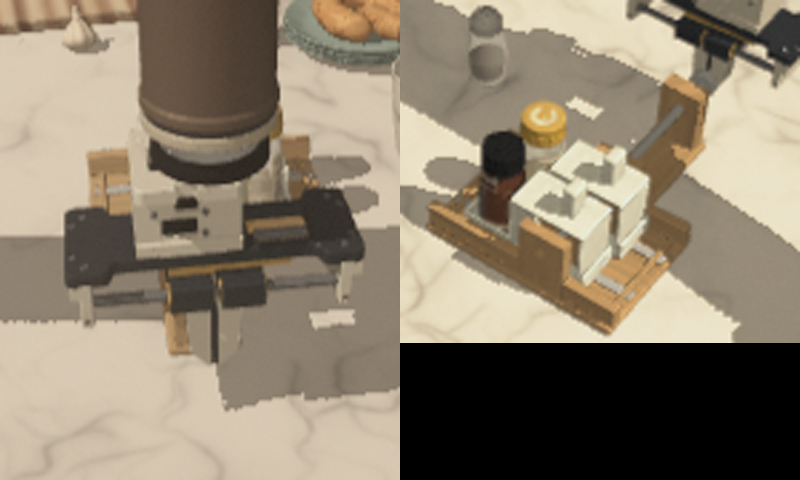

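The bar is still in the bracket with the fingers right behind its head. Nothing has come adrift, so I continue.

Emit:
drive_tool(increments=[[0.006,0,0,0,0,0],[0.012,0,0,0,0,0],[0.018,0,0,0,0,0],[0.024,0,0,0,0,0],[0.03,0,0,0,0,0],[0.036,0,0,0,0,0],[0.042,0,0,0,0,0],[0.042,0,0,0,0,0]])

```text
t: 20.0
eef_pos: [0.5047, -0.1624, 0.0428]
tcp_rot: [[0.104, 0.995, 0.0], [0.995, -0.104, 0.0], [0.0, 0.0, -1.0]]
force: [-0.8, 0.5, 0.8]
grip_width: 0.0005
finger_force: 0.0
```

Emit:
drive_tool(increments=[[0.005,0,0,0,0,0],[0.01,0,0,0,0,0],[0.015,0,0,0,0,0],[0.019,0,0,0,0,0],[0.022,0,0,0,0,0],[0.022,0,0,0,0,0]])

```text
t: 20.6
eef_pos: [0.5055, -0.1544, 0.0427]
tcp_rot: [[0.105, 0.995, -0.0], [0.995, -0.105, -0.0], [-0.0, -0.0, -1.0]]
force: [-0.9, -2.8, 0.3]
grip_width: 0.0006
finger_force: 1.1
```

```bash
python3 -c "
from go import *
inc((0,-.2095,.042))"
```

```text
inc [ 0.003  -0.0011  0.0018 -0.      0.0001 -0.0003] caddy tcp [ 0.0004 -0.2107  0.0427] F [-0.8692 -2.7909  0.2999] t 20.6 w 0.0005569776334431797 1.121744066476822
```

Emit:
drive_tool(increments=[[0.003,0,0,0,0,0],[0.006,0,0,0,0,0],[0.006,0,0,0,0,0]])

```text
t: 20.9
eef_pos: [0.5054, -0.1543, 0.0427]
tcp_rot: [[0.107, 0.994, -0.0], [0.994, -0.107, -0.003], [-0.003, -0.0, -1.0]]
force: [-0.2, -9.2, 0.1]
grip_width: 0.0009
finger_force: 4.7
```

Emit:
drive_tool(increments=[[0.003,0,0,0,0,0],[0.006,0,0,0,0,0],[0.006,0,0,0,0,0]])

```text
t: 21.2
eef_pos: [0.5054, -0.1542, 0.0428]
tcp_rot: [[0.108, 0.994, -0.001], [0.994, -0.108, -0.005], [-0.005, -0.0, -1.0]]
force: [-0.9, -15.5, -0.2]
grip_width: 0.0003
finger_force: 8.2
```

```bash
python3 -c "
from go import *
inc((0,-.2095,.042))"
```

```text
inc [ 0.0026 -0.0008  0.0019 -0.0001  0.0016 -0.0015] caddy tcp [ 0.0003 -0.2106  0.0428] F [ -0.8732 -15.4538  -0.2055] t 21.2 w 0.000347403267369761 8.15531238913536
```

A hard stop at the expected home position. Retreat and inspect.

Emit:
drive_tool(increments=[[-0.02,0,0,0,0,0],[-0.06,0,0,0,0,0],[-0.15,0,0,0,0,0],[-0.25,0,-0.1,0,0,0],[-0.35,0,-0.2,0,0,0],[-0.45,0,-0.32,0,0,0],[-0.45,0,-0.32,0,0,0],[-0.45,0,-0.32,0,0,0]])

```text
t: 22.0
eef_pos: [0.4882, -0.3321, 0.1737]
tcp_rot: [[0.109, 0.994, 0.005], [0.994, -0.109, -0.003], [-0.003, 0.005, -1.0]]
force: [-0.0, 0.5, 0.0]
grip_width: 0.0003
finger_force: 0.0
```

```bash
python3 -c "
from bench import vision
import cv2,numpy as np
from go import *
from fit import proj
from wr import *
a=vision.camera('wrist')[:150,180:400,::-1];b=vision.camera('scene')[140:260,250:390,::-1]
P=vision.camera_params('wrist')
a=cv2.resize(a,(396*2,270*2))[:, :];b=cv2.resize(b,(420,360),interpolation=cv2.INTER_CUBIC)
cv2.imwrite('pics/f1.png',a);cv2.imwrite('pics/f2.png',cv2.resize(b,(700,600)))
print('tip scene crop', (proj('scene',W(0,.07,.055))-[250,140])*5, (proj('scene',W(0,-.19,.055))-[250,140])*5)
inc((0,-.4,.17))"
```

```text
tip scene crop [239.6492 447.4975] [502.6759 171.7332]
inc [-0.0374 -0.0008  0.0012  0.0001 -0.0002 -0.0003] caddy tcp [ 0.0004 -0.385   0.1705] F [-0.1069  0.7207 -0.3387] t 22.1 w 0.0004517680809765071 0.0
```

View pics/f1.png

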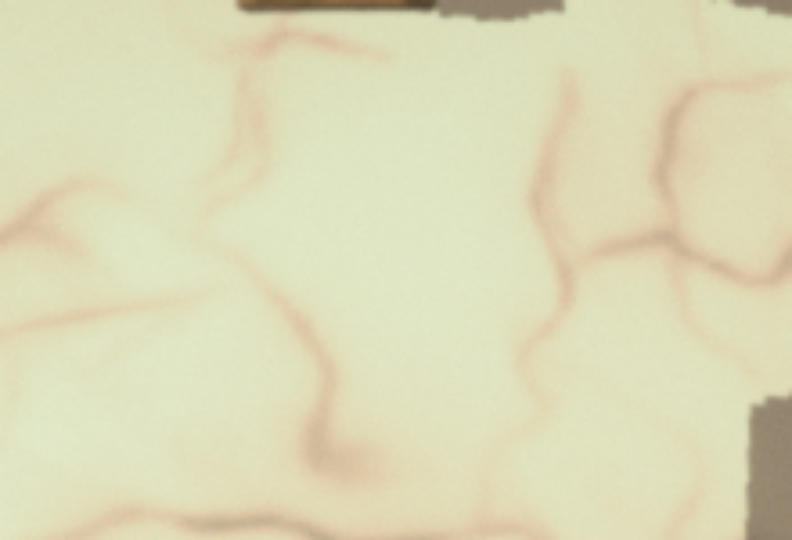

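View pics/f2.png

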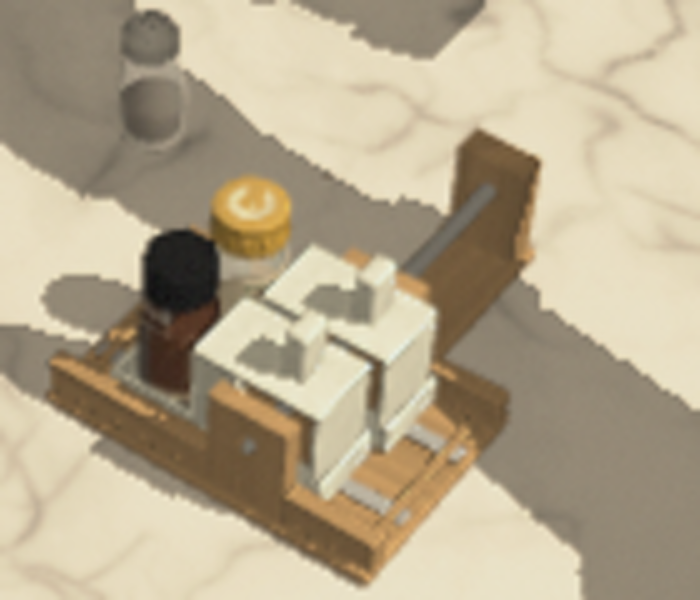

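The tip shows beyond the far cheek at crop (249,445), where it should be. I'll take one last look at the head from the side.

```bash
python3 -c "
from bench import vision
import cv2
from go import *
from fit import proj
a=vision.camera('side')[190:340,210:330,::-1]
cv2.imwrite('pics/f3.png',cv2.resize(a,None,fx=4,fy=4,interpolation=cv2.INTER_CUBIC))
for y in(-.2,-.205,-.21):print((proj('side',W(0,y,.054))-[210,190])*4)"
```

```text
[226.9421 382.9992]
[228.1759 389.8253]
[229.4242 396.7314]
```

View pics/f3.png

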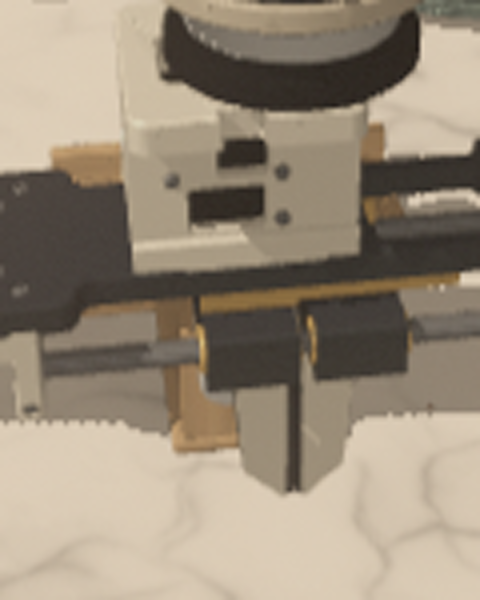

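The gripper hides the head in this view. The rigid stop at the home position and the tip showing beyond the far cheek both say the bar is home, so I hand in.

```bash
python3 -c "
from bench import r
print(r.sign_off())"
```

```text
the job is handed in; nothing more can be done
None
```

I handed the job in with the caddy locked: both trays are in line and the bar came to a rigid stop at the home position, with its tip showing past the far cheek. My last side view of the head was blocked by the gripper, so "home" rests on that stop and the visible tip; I did not touch the tin, salt shaker or garlic.

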